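Contact temperature check on a sample roaster

TASK

First slide the brass shutter on the roaster's sloped face open until its spring detent snaps in, which bares the red check spot. Then take the orange contact probe out of its wooden stand and hold its sprung tip on the red spot, with the probe square to the sloped face and pressing lightly, the tip pushed about half-way in. Finish while still holding it there; leave the mug, the cup and the jar where they stand.

Things in the scene. Friction and masses are not known exactly. Their poses are not given: they have to be found in the camera images.
- spot (a point): centre of the red check spot (18 mm across, in a white ring 27 mm across) on the roaster's bare-metal sloped face, 108 mm above the table. z: outward normal of the face, 20 degrees from vertical, leaning to the roaster's front. y: along the shutter's slide, the way it opens. x: up the slope. The closed shutter covers the spot. Two guide bars 10 mm high run along y, 40 mm either side of the spot.
- roaster: fixed black sample roaster, 260 mm wide, 200 mm deep, steel drum behind; origin under it, its front towards its -x. Its sloped face is 150 mm (up the slope) by 256 mm wide; the spot lies 45 mm from the middle of the width, towards -y. The detent is a spring ball in a small dark bracket (42 mm high) by the upper guide bar; it needs no handling.
- shutter (a joint): travel in m of the brass shutter (68 mm along the spot's x, 60 mm along y, top 7 mm above the face) towards the spot's +y: 0 closed, centred over the spot; 0.060 fully open at its stop, detent engaged. Friction 1.5 N holds it where it is left up to there; from 46 mm the detent takes a push of about 7 N; past 54 mm it pulls the shutter on to 60 mm by itself.
- shutter_tab (a point): centre of the shutter's upright black tab, by which it is pushed: 30 mm along the spot's x, 12 mm along y, 28 mm tall, from 7 to 35 mm above the face (this point 21 mm above the face). Axes as the spot's. It moves with the shutter.
- probe_grip (a point): centre of the orange square handle (24 x 24 x 70 mm) of the contact probe, half-way up. z runs along the probe, away from the tip; x and y are square to the handle's flats. The probe weighs about 0.1 kg. It stands upright and loose in its stand, the lower end of the handle resting on the stand's top. Below the handle are a fixed steel stem (12 mm thick, 45 mm long) and then the sprung tip.
- probe_tip (a point): outer end of the probe's round sprung tip (10 mm across), on the probe's axis, 105 mm from the handle's centre when free. It slides into the stem by 16 mm at most; pressing it in takes 1 N to start and 0.4 N more for each mm (about 4 N half-way in).
- stand_hole0 (a point): centre of the hole's mouth on top of the fixed wooden stand (70 x 70 mm, 95 mm tall, through hole 17 mm wide); the probe's stem and tip hang 70 mm down in the hole.
- mug: white mug, 85 mm tall, 76 mm across with a handle; origin under its centre. Leave alone.
- bowl_cup: blue-green cup, 65 mm tall, 92 mm across; origin under its centre. Leave alone.
- bean_jar: amber jar with a black lid, 105 mm tall, 72 mm across; origin under its centre. Leave alone.
There are look-alikes about, which are no part of the job. Of the things like the part that bears stand_hole0, leave any that is pink; of the rest the larger one is meant. What is shaped like the part that bears probe_grip but purple is not meant.

How it is judged:
By the outcome, as a careful person would: the job done as asked, in the order asked, and still so for the second after the job is handed in, while the arm keeps its last pose, push and grip.
It also fails if it takes over 59 s, if anything falls off the work surface, if the arm or the gripper's body presses on something with over 40 N, if the wrist force passes 120 N, or if a joint passes its speed limit or range.

ROBOT

A 7-joint arm with a two-finger parallel gripper is mounted at the origin on the work surface. World frame = base frame: x ahead of the robot, y to its left, z up, the work surface at z = 0. Lengths are in m, angles in rad, forces in N, time in s.
With the tool pointing down it reaches from about 0.425 to 0.925 m from the base axis. Payload 6.8 kg.
Tool frame: the origin (TCP) lies midway between the tips of the shut fingers; the grasp point (between the pads) lies 19 mm behind it (hold_point_z is the distance from the TCP to the grasp point, in m); z points along the fingers, y is the direction in which the jaws open and shut (so a half turn about z gives the same grasp; the last joint's range is limited). The gripper opens to 85 mm and grips with 20 to 120 N. Pads are 22 mm wide; open, the fingers measure 114 mm over their backs; the gripper's body (76 mm by 85 mm) begins 54 mm behind the grasp point. The pads swing forward as they close: fully open they stand 13 mm farther back than shut.
Start: joints at [-1.37, 0.477, 0.022, 1.555, -0.011, 1.109, -0.083], TCP at [0.205, 0.643, 0.231] pointing down, gripper open.
Joint ranges: [-2.96, 2.96], [-0.34, 2.1], [-1.41, 1.46], [0.24, 2.44], [-1.37, 4.51], [0.17, 1.92], [-2.96, 2.96]. Speed limits (rad/s): [2.39, 2.39, 3.14, 3.14, 3.14, 3.14, 3.14].

INTERFACE

Orientations are given as a unit quaternion [x, y, z, w].
In Python, from plant import get_state, capture, camera_params, sign_off, hold_point_z gives the robot as it stands.
- The arm moves only by the tool drive_tool, never from a script. Its argument "plan" is a list of rows, each an object with "fingers": the opening in per cent of the stroke, from 0 (shut) to 100 (fully open); "offset": the shift along the tool's x, y, z in cm, a list of three; "yaw": the turn about the tool's z in degrees. In form: [{"fingers": fingers, "offset": [x, y, z], "yaw": yaw}, ...]. A call has exactly 5 rows; each row is the pose to reach, as a shift and turn from the pose commanded when the call began, along the tool's axes at that moment; what a row does not reach only later rows make up. A row lasts 1/10 s, in which the tool goes at most 50 mm and 8.59 degrees, less where a joint would pass 70% of its speed; a pose out of reach is approached as far as the arm can. A call with a gripper value outside its range is refused whole. The fingers move at their own pace and stop on an object; "newtons" is the grip in N (left out, the last holds). Time passes only in rows, so rows that repeat a pose let the fingers close, or fill a call up. It gives the time, the measured TCP pose, the force and the opening at its end, in the units of the state.
- get_state(): the state, without advancing time (a new reading comes with each control period).
- capture(name): name is "side" or "top"; returns the picture (480x640x3 uint8, blue, green, red); there is no depth.
- camera_params(name): a dict with "intrinsics" (3x3 intrinsics, pixels), "extrinsics" (4x4, takes a point from camera to world coordinates). Camera axes: x right, y down, z forward; pixel columns grow to the right and rows downward; lengths in m; the calibration is good to about 2 mm. A picture is of the moment at which its call begins. camera_params takes no time and is no camera call.
- sign_off(): hands the job in, once; it reports no verdict.
The state is a dict: "clock": time; "joints": joint angles; "qd": joint speeds; "effort": joint torques, N m; "tcp_pos": TCP position; "orientation": TCP orientation; "contact_force": force on the tool from outside, world axes, zero at the start; "wrist_torque": the same for the moment, N m; "gripper_width": opening from 0.0 (shut) to 1.0 (fully open).
Only numpy, scipy, OpenCV 4.12 (cv2) and the standard library are available. Lean on these libraries where they do the work, as an engineer would, in place of code of your own. Each camera call takes 0.05 s, during which the arm holds its last target. There are 200 camera calls.

## Working session

There is one attempt and no reset: what is moved stays moved. The work goes in short steps, Python scripts to look and compute and a tool call to move; the robot and the scene stay as the last step left them, time stands still between calls to the robot, and variables do not carry over. Pictures are saved under pics/ and viewed, on a budget of 10 in all, crops included, one or two more only if the job needs it, and the job is handed in when it is done.

Besides the shell and the picture viewer there is one more tool, called after "Emit:" as a command line: name --argument value ..., lists and objects as JSON in quotes. drive_tool: Moves the arm, as the interface text tells. Its arguments: {"type":"object","properties":{"plan":{"type":"array"},"newtons":{"type":"number"}},"required":["plan"]}

```bash
mkdir -p pics
python3 - <<'E'
from plant import *
import cv2
print(get_state(),hold_point_z if not callable(hold_point_z) else hold_point_z())
for n in("side","top"):
    cv2.imwrite(f"pics/{n}0.png",capture(n)); p=camera_params(n); print(n,p)
E
```

```text
{'clock': 0.0, 'joints': array([-1.37013857,  0.47781253,  0.02237169,  1.55646037, -0.01149228,
        1.10930848, -0.0831048 ]), 'qd': array([-3.36372291e-05, -1.89898035e-03, -3.81863919e-05, -1.57707599e-03,
        2.54865539e-03,  6.29147847e-04,  1.70770087e-03]), 'effort': array([ 5.99228915e-04, -5.96460056e+01,  1.60813842e+00, -2.81198716e+01,
        1.25054520e-02,  9.18241072e-03, -7.56527982e-06]), 'tcp_pos': array([0.20496965, 0.64249727, 0.23031425]), 'orientation': array([ 1.53770396e-01,  9.88106169e-01, -9.27911990e-04, -6.31603045e-05]), 'contact_force': array([ 0.079318  ,  0.67052051, -0.57798462]), 'wrist_torque': array([-0.0445204 ,  0.01662691, -0.03163326]), 'gripper_width': 1.0002413671888797} 0.0187
side {'intrinsics': array([[623.16611133,   0.        , 319.13024484],
       [  0.        , 623.16611133, 235.36210554],
       [  0.        ,   0.        ,   1.        ]]), 'extrinsics': array([[ 0.89468068, -0.29242796,  0.3376868 ,  0.10786674],
       [-0.4463621 , -0.5555667 ,  0.70150304, -0.84685369],
       [-0.01753156, -0.7783518 , -0.62758355,  0.95066152],
       [ 0.        ,  0.        ,  0.        ,  1.        ]])}
top {'intrinsics': array([[440.90405686,   0.        , 317.70908497],
       [  0.        , 440.90405686, 233.70535534],
       [  0.        ,   0.        ,   1.        ]]), 'extrinsics': array([[-5.11523029e-02, -9.71735473e-01,  2.30463908e-01,
         3.81663976e-01],
       [-9.98690498e-01,  4.99692823e-02, -1.09708921e-02,
         9.60600672e-02],
       [-8.55310993e-04, -2.30723301e-01, -9.73019027e-01,
         9.10542513e-01],
       [ 0.00000000e+00,  0.00000000e+00,  0.00000000e+00,
         1.00000000e+00]])}
```

View pics/side0.png

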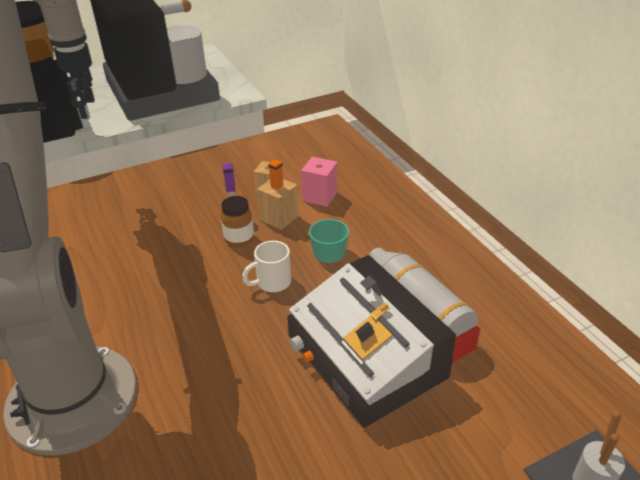

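View pics/top0.png

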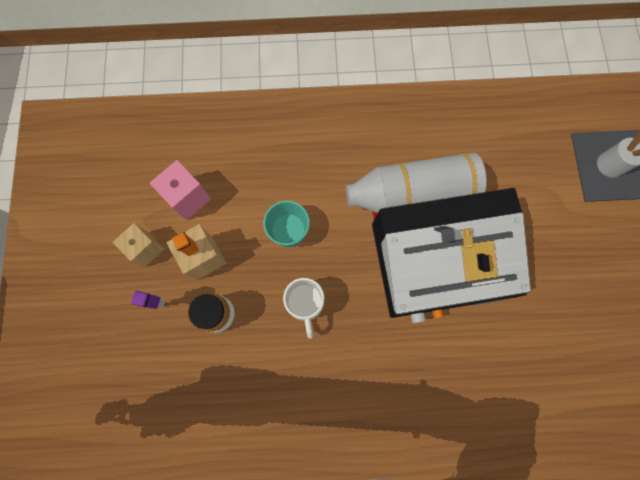

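Side view: the roaster sits around (370,330), the shutter at (368,335), its tab at (366,330), and the orange probe at (276,172). Top view: the tab is at (484,263), the probe at (184,243) and the jar at (208,312). Stand candidates in the top view are pink (180,190), small wood (135,243) and large wood (197,250). The large wooden one with the orange probe fits, because it is not pink and is the larger of the rest. The purple look-alike at (146,300) is ruled out. I'll confirm in one enlarged composite.

Run:
```python
import cv2,numpy as np
s=cv2.imread("pics/side0.png");t=cv2.imread("pics/top0.png")
def c(i,x,y,w,h,k=4):
    o=cv2.resize(i[y:y+h,x:x+w],None,fx=k,fy=k,interpolation=cv2.INTER_CUBIC)
    for a in range(0,w,20): cv2.putText(o,str(x+a),(a*k,8),0,.33,(0,255,255),1); o[::6,a*k]=(0,255,255)
    for b in range(0,h,20): cv2.putText(o,str(y+b),(0,b*k+4),0,.33,(255,255,0),1); o[b*k,::6]=(255,255,0)
    return o
A=c(t,375,185,160,140,2.5.__int__() if 0 else 2); 
im=np.vstack([np.hstack([c(t,430,220,100,75),c(s,320,270,100,75)]),np.hstack([c(t,140,215,100,75),c(s,235,150,100,75)])])
cv2.imwrite("pics/c1.png",im)
```

```text
(no output)
```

View pics/c1.png

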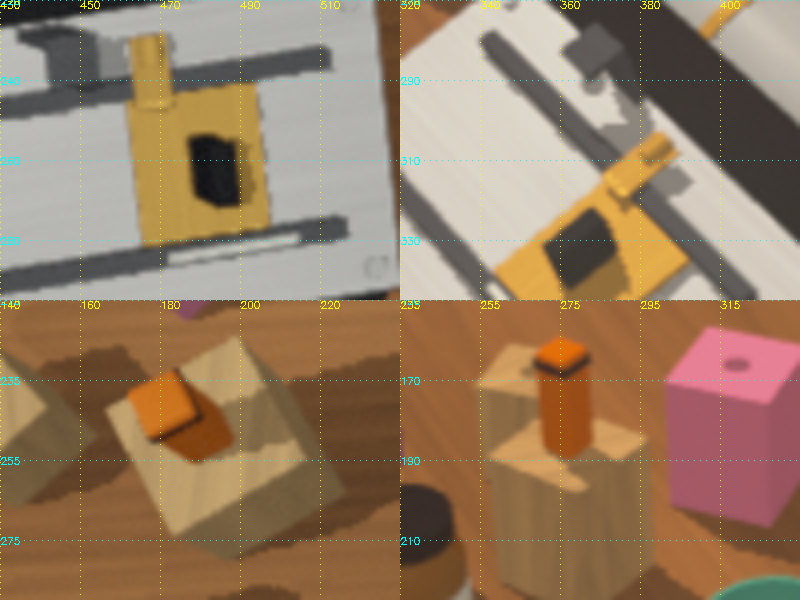

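```bash
cat > h.py <<'E'
import numpy as np
from plant import *
from scipy.optimize import least_squares
from scipy.spatial.transform import Rotation as R
P={n:camera_params(n) for n in("side","top")}
def proj(n,X):
    K,E=P[n]["intrinsics"],P[n]["extrinsics"]; c=(np.atleast_2d(X)-E[:3,3])@E[:3,:3]; u=c@K.T; return u[:,:2]/u[:,2:]
def back(n,px,z):
    K,E=P[n]["intrinsics"],P[n]["extrinsics"]; px=np.atleast_2d(px)
    d=np.c_[px,np.ones(len(px))]@np.linalg.inv(K).T@E[:3,:3].T; return E[:3,3]+d*((z-E[2,3])/d[:,2])[:,None]
def tri(ps,pt):
    r=least_squares(lambda X:np.r_[proj("side",X)[0]-ps,proj("top",X)[0]-pt],[.6,0,.1]);return r.x,r.fun
def spotR(yaw): return R.from_euler("ZY",[yaw,-np.radians(20)]).as_matrix()  # z leans to -x
E
python3 - <<'E'
from h import *
B=np.array([[34,30,7],[34,-30,7],[-34,-30,7],[-34,30,7],[0,0,21]])/1000
bt=np.array([[462,243.8],[494.3,240.8],[497.5,277.5],[465.5,281.8],[483.6,262.7]])
bs=np.array([[392,335],[344.25,337.5],[365.2,332]]); Bs=B[[1,3,4]]
f=lambda p,w=(1,1):np.r_[w[0]*(proj("top",B@spotR(p[2]).T+[p[0],p[1],.108])-bt).ravel(),w[1]*(proj("side",Bs@spotR(p[2]).T+[p[0],p[1],.108])-bs).ravel()]
for w in((1,1),(1,0)):
    r=least_squares(lambda p:f(p,w),[.6,-.25,0]);print(r.x[:2],np.degrees(r.x[2]));print(f(r.x).reshape(-1,2).round(1).tolist())
print("probe top",tri([275.75,163.5],[180.75,240.75]))
off=np.array([140,-85.])  # tile row offset: 215-300/4=140
t=lambda a:np.array(a)/4+[140,140]
c=back("top",t([(127,395),(177,368),(200,410),(150,440)]),.165);print(c.mean(0),c[:,:2].tolist())
s=back("top",t([(107,408),(237,337),(305,460),(172,535)]),.095);print(s.mean(0),s[:,:2].tolist())
for q in(c,s):
  for i in range(4):
    d=q[(i+1)%4]-q[i];print(np.linalg.norm(d).round(4),np.degrees(np.arctan2(d[1],d[0])).round(1))
# other objects (approx)
for n,p,z in(("jar",(207,312),.105),("mug",(304,300),.085),("cup",(287,224),.065)): print(n,back("top",p,z)[0])
print(R.from_quat(get_state()["orientation"]).as_matrix().round(3))
E
```

```text
[ 0.507109   -0.20691924] 4.5736773548993535
[[0.6, 0.5], [0.6, -0.7], [0.2, -1.1], [0.2, -1.1], [-0.2, -0.9], [-0.5, 0.4], [-2.1, -0.4], [-0.7, 0.3]]
[ 0.50591744 -0.20627986] 4.3634538373716465
[[0.3, 1.1], [0.4, -0.0], [-0.1, -0.3], [-0.2, -0.5], [-0.5, -0.2], [-1.3, 0.5], [-2.8, -0.5], [-1.5, 0.3]]
probe top (array([0.56034511, 0.32623976, 0.16056685]), array([-1.0624705 ,  0.26310947,  0.17878601, -0.7856624 ]))
[0.55782567 0.32493642 0.165     ] [[0.5622675615009092, 0.3408189876627525], [0.5732192623367347, 0.31939549089935354], [0.553978870668894, 0.30911016092601534], [0.5418369844411505, 0.3304210237606041]]
[0.55828198 0.32643859 0.095     ] [[0.5733882057181525, 0.3730970085003565], [0.6050028725950165, 0.31201105291713777], [0.5435368369099838, 0.27944517822970866], [0.5112000115487834, 0.34120112680360104]]
0.0241 -62.9
0.0218 -151.9
0.0245 119.7
0.0229 27.0
0.0688 -62.6
0.0696 -152.1
0.0697 117.6
0.0699 27.2
jar [0.43788141 0.29365187 0.105     ]
mug [0.45207301 0.11866714 0.085     ]
cup [0.6047967  0.14628189 0.065     ]
[[-0.953  0.304 -0.   ]
 [ 0.304  0.953 -0.002]
 [-0.    -0.002 -1.   ]]
```

The fits agree: the face tilt is consistent, the stand side comes out at 69–70 mm, and the handle at 22–24 mm.
- **Spot:** about (0.507, -0.207, 0.108), roaster yaw about 4.5°.
- **Probe:** about (0.558, 0.326), flats at 27.2°.

The composite confirms the large wooden stand holds the orange probe. I'll head for the tab, passing above everything.

Emit:
drive_tool --plan '[{"fingers":100,"offset":[-4,-2,0],"yaw":0},{"fingers":100,"offset":[-8.2,-4.2,0],"yaw":0},{"fingers":100,"offset":[-12.4,-6.3,0],"yaw":0},{"fingers":100,"offset":[-16.5,-8.4,0],"yaw":0},{"fingers":100,"offset":[-20.6,-10.4,0],"yaw":0}]'

```text
clock: 0.6
tcp_pos: [0.3708, 0.4796, 0.231]
orientation: [0.154, 0.988, -0.0, -0.0]
contact_force: [0.7, 0.5, 0.7]
gripper_width: 0.999
```

Emit:
drive_tool --plan '[{"fingers":100,"offset":[-18.2,-14.2,0],"yaw":0},{"fingers":100,"offset":[-18.2,-14.2,0],"yaw":0},{"fingers":100,"offset":[-18.2,-14.2,0],"yaw":0},{"fingers":100,"offset":[-18.2,-14.2,0],"yaw":0},{"fingers":100,"offset":[-18.2,-14.2,0],"yaw":0}]'

```text
clock: 1.1
tcp_pos: [0.5021, 0.2862, 0.2311]
orientation: [0.156, 0.988, -0.001, 0.0]
contact_force: [0.0, -0.9, 0.0]
gripper_width: 1.001
```

Emit:
drive_tool --plan '[{"fingers":100,"offset":[-8.9,-21.3,0],"yaw":0},{"fingers":100,"offset":[-8.9,-21.3,0],"yaw":0},{"fingers":100,"offset":[-8.9,-21.3,0],"yaw":0},{"fingers":100,"offset":[-8.9,-21.3,0],"yaw":0},{"fingers":100,"offset":[-8.9,-21.3,0],"yaw":0}]'

```text
clock: 1.6
tcp_pos: [0.5196, 0.0562, 0.2312]
orientation: [0.156, 0.988, -0.001, -0.0]
contact_force: [0.9, -0.9, -0.8]
gripper_width: 1.001
```

Emit:
drive_tool --plan '[{"fingers":100,"offset":[-5.1,-22.5,0],"yaw":0},{"fingers":100,"offset":[-5.1,-22.5,0],"yaw":0},{"fingers":100,"offset":[-5.1,-22.5,0],"yaw":0},{"fingers":100,"offset":[-5.1,-22.5,0],"yaw":0},{"fingers":100,"offset":[-5.1,-22.5,0],"yaw":0}]'

```text
clock: 2.1
tcp_pos: [0.4988, -0.1733, 0.2313]
orientation: [0.156, 0.988, -0.001, -0.0]
contact_force: [0.2, -0.0, 0.1]
gripper_width: 1.004
```

Emit:
drive_tool --plan '[{"fingers":100,"offset":[-0.8,-3.3,1],"yaw":-8},{"fingers":100,"offset":[-0.8,-3.3,2],"yaw":-15},{"fingers":100,"offset":[-0.8,-3.3,3],"yaw":-22.2},{"fingers":100,"offset":[-0.8,-3.3,4],"yaw":-22.2},{"fingers":100,"offset":[-0.8,-3.3,4],"yaw":-22.2}]'

```text
clock: 2.6
tcp_pos: [0.4968, -0.2024, 0.1898]
orientation: [-0.038, 0.999, 0.0, -0.001]
contact_force: [-0.8, 0.5, 0.1]
gripper_width: 1.003
```

Run:
```python
from h import *
import cv2
s=get_state();print(s["tcp_pos"],s["joints"].round(2));M=R.from_quat(s["orientation"]).as_matrix();print(M.round(3))
t=capture("top");q=capture("side")
print(proj("top",s["tcp_pos"]),proj("side",s["tcp_pos"]))
cv2.imwrite("pics/n1.png",np.hstack([cv2.resize(i[y:y+150,x:x+100],None,fx=4,fy=4) for i,x,y in((t,430,190),(q,320,220))]))
```

```text
[ 0.49683332 -0.20235931  0.18976794] [-0.01  0.31  0.35  1.95 -0.13  0.91  2.04]
[[-0.997 -0.076 -0.003]
 [-0.076  0.997  0.001]
 [ 0.003  0.001 -1.   ]]
[[494.24946698 257.5092212 ]] [[362.39565781 306.10111059]]
```

View pics/n1.png

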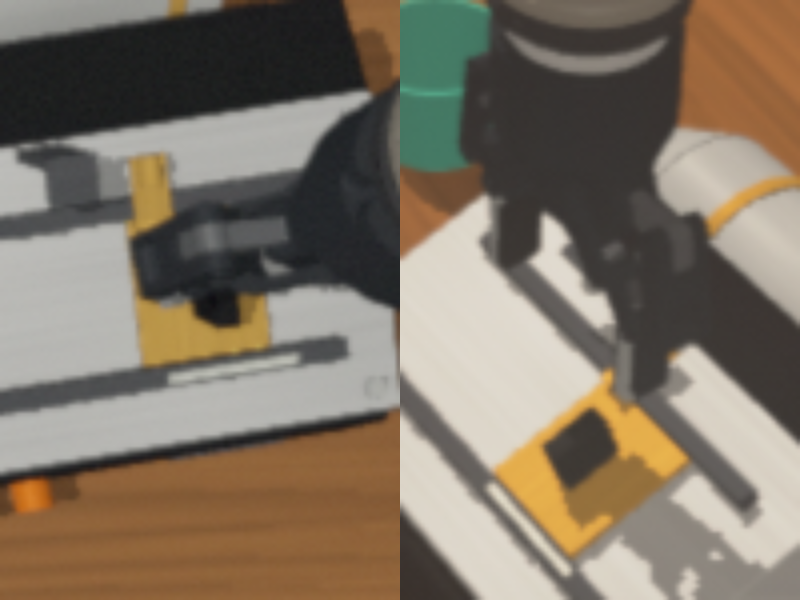

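The tab lies between and just below the open fingers (top tile (218,305), side tile (580,445)), as predicted. I'll descend and grip it.

Emit:
drive_tool --plan '[{"fingers":100,"offset":[-0.3,-0.5,1],"yaw":0},{"fingers":100,"offset":[-0.3,-0.5,2.5],"yaw":0},{"fingers":100,"offset":[-0.3,-0.5,4],"yaw":0},{"fingers":100,"offset":[-0.3,-0.5,5.5],"yaw":0},{"fingers":100,"offset":[-0.3,-0.5,6.5],"yaw":0}]' --newtons 30

```text
clock: 3.2
tcp_pos: [0.5012, -0.2076, 0.1251]
orientation: [-0.039, 0.999, 0.0, -0.0]
contact_force: [-0.1, 0.2, 0.6]
gripper_width: 1.001
```

Emit:
drive_tool --plan '[{"fingers":5,"offset":[0,0,0],"yaw":0},{"fingers":5,"offset":[0,0,0],"yaw":0},{"fingers":5,"offset":[0,0,0],"yaw":0},{"fingers":5,"offset":[0,0,0],"yaw":0},{"fingers":5,"offset":[0,0,0],"yaw":0}]'

```text
clock: 3.7
tcp_pos: [0.5016, -0.2076, 0.1268]
orientation: [-0.039, 0.999, 0.0, 0.001]
contact_force: [1.2, 1.4, 2.4]
gripper_width: 0.147
```

The jaws stopped at 12.5 mm, so the tab is held. Now I'll slide it along +y.

Emit:
drive_tool --plan '[{"fingers":5,"offset":[0,0.8,0],"yaw":0},{"fingers":5,"offset":[0,1.7,0],"yaw":0},{"fingers":5,"offset":[0,2.6,0],"yaw":0},{"fingers":5,"offset":[0,3.4,0],"yaw":0},{"fingers":5,"offset":[0,4.2,0],"yaw":0}]'

```text
clock: 4.2
tcp_pos: [0.4972, -0.1662, 0.1269]
orientation: [-0.039, 0.999, -0.001, -0.0]
contact_force: [-2.7, -13.0, 2.8]
gripper_width: 0.128
```

Emit:
drive_tool --plan '[{"fingers":5,"offset":[0,0.4,0],"yaw":0},{"fingers":5,"offset":[0,0.8,0],"yaw":0},{"fingers":5,"offset":[0,1.2,0],"yaw":0},{"fingers":5,"offset":[0,1.6,0],"yaw":0},{"fingers":5,"offset":[0,1.7,0],"yaw":0}]'

```text
clock: 4.7
tcp_pos: [0.496, -0.1549, 0.127]
orientation: [-0.038, 0.999, -0.004, 0.001]
contact_force: [-1.8, -21.1, -1.8]
gripper_width: 0.132
```

Run:
```python
from h import *
import cv2
s=get_state();print(s["tcp_pos"],s["contact_force"],s["wrist_torque"])
t=capture("top");q=capture("side")
cv2.imwrite("pics/n2.png",np.hstack([cv2.resize(i[y:y+150,x:x+100],None,fx=4,fy=4) for i,x,y in((t,420,190),(q,310,220))]))
```

```text
[ 0.49599286 -0.15487342  0.12695751] [ -1.75341896 -21.1170466   -1.80786189] [-4.65919613  0.49739453  0.42998441]
```

View pics/n2.png

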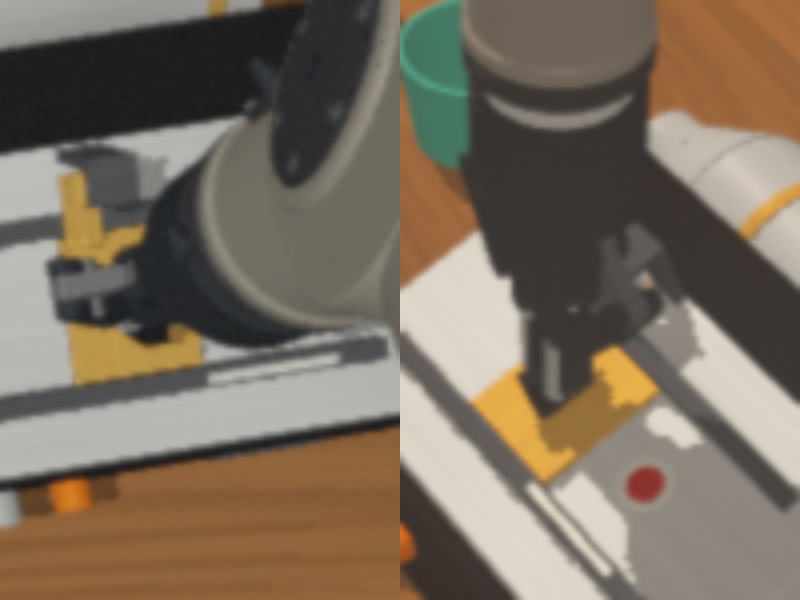

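The red spot is bared at side tile (645,485), but the shutter has only moved about 51 mm and is still on the detent hump. I'll push on.

Emit:
drive_tool --plan '[{"fingers":5,"offset":[0,0.1,0],"yaw":0},{"fingers":5,"offset":[0,0.2,0],"yaw":0},{"fingers":5,"offset":[0,0.3,0],"yaw":0},{"fingers":5,"offset":[0,0.4,0],"yaw":0},{"fingers":5,"offset":[0,0.4,0],"yaw":0}]'

```text
clock: 5.3
tcp_pos: [0.496, -0.1547, 0.127]
orientation: [-0.036, 0.999, -0.006, 0.001]
contact_force: [2.3, -28.8, -3.6]
gripper_width: 0.134
```

Run:
```python
from h import *
B=np.array([[34,30,7],[34,-30,7],[-34,-30,7],[-34,30,7],[0,0,21]])/1000
bt=np.array([[462,243.8],[494.3,240.8],[497.5,277.5],[465.5,281.8],[483.6,262.7]])
bs=np.array([[392,335],[344.25,337.5],[365.2,332]]); Bs=B[[1,3,4]]
bt2=np.array([[470.75,280.5],[438.5,286.2]])
bs2=np.array([[346.5,340.5],[374.5,317.5],[328.3,320.3]]); I2=[2,1,3]
sp=np.array([371.4,341.2])
W=lambda b,p,d=0:(b+[0,d,0])@spotR(p[2]).T+[p[0],p[1],.108]
f=lambda p:np.r_[(proj("top",W(B,p))-bt).ravel(),(proj("side",W(Bs,p))-bs).ravel(),(proj("top",W(B[[2,3]],p,p[3]))-bt2).ravel(),(proj("side",W(B[I2],p,p[3]))-bs2).ravel(),proj("side",W(np.zeros((1,3)),p))[0]-sp]
r=least_squares(f,[.5,-.2,0,.05]);print(r.x,np.degrees(r.x[2]));print(r.fun.reshape(-1,2).round(1).tolist())
print("spot back",back("side",sp,.108))
```

```text
[ 0.50747661 -0.20781465  0.09115938  0.0512224 ] 5.223047888235437
[[0.9, 0.5], [0.8, -1.1], [0.8, -1.5], [0.9, -1.2], [0.3, -1.1], [-0.1, 0.5], [-1.7, 0.0], [-0.3, 0.6], [0.3, -0.6], [0.5, -1.6], [-1.2, 0.1], [0.3, 0.0], [-1.0, -0.3], [-3.5, -2.7]]
spot back [[ 0.50976023 -0.21621919  0.108     ]]
```

The spot's pixel back-projects about 8 mm further to -y than the plate's starting centre. The shutter therefore started partly open, and its travel is now about 59–60 mm. The rising force with no motion fits the stop. I'll relax the push, release and rise, then check.

Emit:
drive_tool --plan '[{"fingers":5,"offset":[0,-0.4,0],"yaw":0},{"fingers":40,"offset":[0,-0.9,0],"yaw":0},{"fingers":60,"offset":[0,-0.9,0],"yaw":0},{"fingers":60,"offset":[0,-0.9,0],"yaw":0},{"fingers":60,"offset":[0,-0.9,0],"yaw":0}]'

```text
clock: 5.8
tcp_pos: [0.4971, -0.1525, 0.1262]
orientation: [-0.04, 0.999, 0.0, -0.0]
contact_force: [1.1, -1.4, 0.2]
gripper_width: 0.603
```

Emit:
drive_tool --plan '[{"fingers":60,"offset":[0,0,-3],"yaw":0},{"fingers":60,"offset":[0,0,-6],"yaw":0},{"fingers":100,"offset":[0,0,-11],"yaw":0},{"fingers":100,"offset":[0,5,-11],"yaw":0},{"fingers":100,"offset":[0,10,-11],"yaw":0}]'

```text
clock: 6.3
tcp_pos: [0.49, -0.0534, 0.2381]
orientation: [-0.038, 0.999, 0.0, 0.002]
contact_force: [0.7, 2.0, -1.2]
gripper_width: 0.999
```

Emit:
drive_tool --plan '[{"fingers":100,"offset":[0,25,0],"yaw":0},{"fingers":100,"offset":[0,25,0],"yaw":0},{"fingers":100,"offset":[0,25,0],"yaw":0},{"fingers":100,"offset":[0,25,0],"yaw":0},{"fingers":100,"offset":[0,25,0],"yaw":0}]'

```text
clock: 6.8
tcp_pos: [0.4685, 0.1978, 0.2365]
orientation: [-0.04, 0.999, 0.0, 0.0]
contact_force: [1.3, 0.0, 0.2]
gripper_width: 1.0
```

Run:
```python
from h import *
import cv2
s=get_state();print(s["tcp_pos"],s["orientation"].round(4),s["contact_force"],s["joints"].round(2))
t=capture("top");q=capture("side")
def red(i,x,y,w,h):
    a=i[y:y+h,x:x+w].astype(int);m=(a[...,2]>90)&(a[...,1]<.5*a[...,2])&(a[...,0]<.5*a[...,2]);r,c=np.nonzero(m);return c.mean()+x,r.mean()+y,len(c)
print("top",red(t,460,230,60,50),"side",red(q,350,320,50,40))
cv2.imwrite("pics/n3.png",np.hstack([cv2.resize(i[y:y+120,x:x+100],None,fx=4,fy=4) for i,x,y in((t,420,200),(q,310,270))]))
```

```text
[0.46848278 0.19775827 0.23649979] [-3.990e-02  9.992e-01  3.000e-04  1.000e-04] [1.31274831 0.04955609 0.23109895] [-0.61  0.2   0.11  1.95 -0.02  1.    1.15]
top (np.float64(483.3018867924528), np.float64(259.47169811320754), 53) side (np.float64(370.7647058823529), np.float64(340.52941176470586), 51)
```

View pics/n3.png

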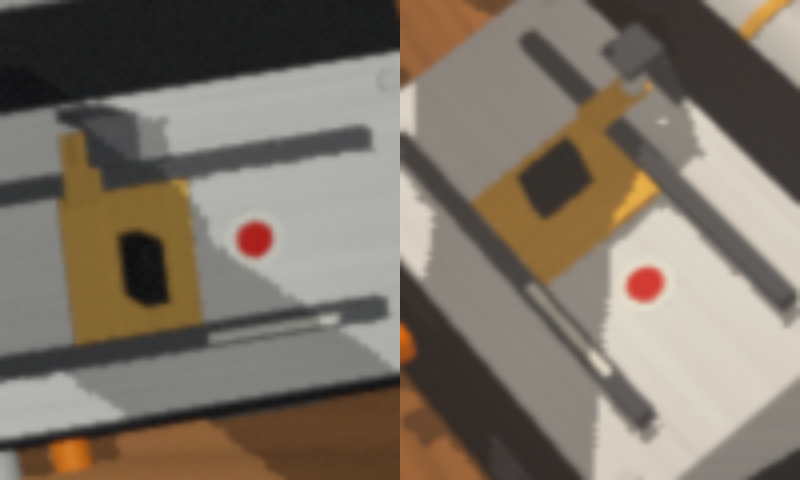

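Run:
```python
from h import *
pt,ps=np.array([483.3,259.47]),np.array([370.76,340.53])
print(tri(ps,pt),back("top",pt,.108),back("side",ps,.108))
B=np.array([[34,30,7],[34,-30,7],[-34,-30,7],[-34,30,7]])/1000
bt=np.array([[466.75,244.5],[470.75,282],[438.25,286.25]]);It=[1,2,3]
bs=np.array([[346.25,340.75],[328.25,320.75],[375.5,317.5]]);Is=[2,3,1]
W=lambda b,p,d=0:(b+[0,d,0])@spotR(p[2]).T+[p[0],p[1],.108]
f=lambda p:np.r_[(proj("top",W(B[It],p,p[3]))-bt).ravel(),(proj("side",W(B[Is],p,p[3]))-bs).ravel(),proj("top",W(np.zeros((1,3)),p))[0]-pt,proj("side",W(np.zeros((1,3)),p))[0]-ps]
r=least_squares(f,[.5,-.2,0,.05]);print(r.x,np.degrees(r.x[2]));print(r.fun.reshape(-1,2).round(1).tolist())
# move to above probe
s=get_state();M=R.from_quat(s["orientation"]).as_matrix()
print((M.T@(np.array([.558,.3255,.2165])-s["tcp_pos"])*100).round(2),np.degrees(np.arctan2(M[1,1],M[0,1])))
```

```text
(array([ 0.50797719, -0.21531377,  0.10937593]), array([-0.46076928,  0.15646748,  0.10711902, -0.49344141])) [[ 0.5072867  -0.21552417  0.108     ]] [[ 0.50954221 -0.21434025  0.108     ]]
[ 0.50803557 -0.21525852  0.10226109  0.0589786 ] 5.859128813792359
[[0.6, -0.6], [0.4, -1.8], [0.9, -1.1], [-1.2, 0.0], [-1.4, -0.5], [-1.1, -0.1], [-0.2, -0.4], [-0.5, 0.6]]
[-10.13  11.29   2.02] 95.20878957491946
```

The shutter is open (fitted travel 59–60 mm, its finger now under the bracket). The spot is at (0.508, -0.215, 0.108), visible at top (483,259) and side (371,341).

The tool can only shift and yaw, so the 20° tilt has to come from pivoting the probe in the jaws. I'll grip it lightly, lift it until only about 20 mm is left in the hole, then move sideways so the hole's mouth swings it about the jaw axis.

Emit:
drive_tool --plan '[{"fingers":100,"offset":[-4,4,0],"yaw":-6},{"fingers":100,"offset":[-7,8,0],"yaw":-12},{"fingers":100,"offset":[-10.2,11.4,1],"yaw":-18},{"fingers":100,"offset":[-10.2,11.4,2],"yaw":-22},{"fingers":100,"offset":[-10.2,11.4,2],"yaw":-22}]' --newtons 20

```text
clock: 7.4
tcp_pos: [0.5612, 0.3176, 0.2137]
orientation: [-0.231, 0.973, -0.0, -0.002]
contact_force: [-0.3, -1.5, -0.1]
gripper_width: 1.001
```

Run:
```python
from h import *
s=get_state();M=R.from_quat(s["orientation"]).as_matrix()
print(s["tcp_pos"],(M.T@(np.array([.5585,.326,.110])-s["tcp_pos"])*100).round(2),np.degrees(np.arctan2(M[1,1],M[0,1])))
```

```text
[0.56116148 0.31762845 0.21374408] [-0.18  0.87 10.37] 116.66354306780127
```

Emit:
drive_tool --plan '[{"fingers":100,"offset":[-0.2,0.8,0],"yaw":-0.5},{"fingers":100,"offset":[-0.2,0.8,3],"yaw":-0.5},{"fingers":100,"offset":[-0.2,0.8,6],"yaw":-0.5},{"fingers":100,"offset":[-0.2,0.8,8.5],"yaw":-0.5},{"fingers":100,"offset":[-0.2,0.8,10.3],"yaw":-0.5}]'

```text
clock: 7.9
tcp_pos: [0.5596, 0.324, 0.1129]
orientation: [-0.232, 0.973, -0.0, -0.0]
contact_force: [0.2, 0.2, -1.2]
gripper_width: 0.999
```

Emit:
drive_tool --plan '[{"fingers":20,"offset":[0,0,0],"yaw":0},{"fingers":10,"offset":[0,0,0],"yaw":0},{"fingers":10,"offset":[0,0,0],"yaw":0},{"fingers":10,"offset":[0,0,0],"yaw":0},{"fingers":10,"offset":[0,0,0],"yaw":0}]' --newtons 20

```text
clock: 8.4
tcp_pos: [0.5611, 0.3254, 0.1149]
orientation: [-0.233, 0.972, 0.001, 0.001]
contact_force: [-1.0, -0.4, 6.0]
gripper_width: 0.282
```

Emit:
drive_tool --plan '[{"fingers":10,"offset":[0,0,-1],"yaw":0},{"fingers":10,"offset":[0,0,-2.5],"yaw":0},{"fingers":10,"offset":[0,0,-4],"yaw":0},{"fingers":10,"offset":[0,0,-5],"yaw":0},{"fingers":10,"offset":[0,0,-5],"yaw":0}]'

```text
clock: 8.9
tcp_pos: [0.5617, 0.3252, 0.1658]
orientation: [-0.233, 0.972, 0.001, 0.002]
contact_force: [-0.4, 0.3, -1.3]
gripper_width: 0.278
```

Emit:
drive_tool --plan '[{"fingers":10,"offset":[0.3,0,0],"yaw":0},{"fingers":10,"offset":[0.6,0,0],"yaw":0},{"fingers":10,"offset":[0.9,0,0],"yaw":0},{"fingers":10,"offset":[1.2,0,0],"yaw":0},{"fingers":10,"offset":[1.5,0,0],"yaw":0}]'

```text
clock: 9.4
tcp_pos: [0.5469, 0.3182, 0.1631]
orientation: [-0.234, 0.972, 0.0, 0.0]
contact_force: [2.7, 2.3, -2.5]
gripper_width: 0.277
```

Emit:
drive_tool --plan '[{"fingers":10,"offset":[0.5,0,0],"yaw":0},{"fingers":10,"offset":[1.0,0,0],"yaw":0},{"fingers":10,"offset":[1.5,0,0],"yaw":0},{"fingers":10,"offset":[2.1,0,0],"yaw":0},{"fingers":10,"offset":[2.1,0,0],"yaw":0}]'

```text
clock: 9.9
tcp_pos: [0.5275, 0.308, 0.1635]
orientation: [-0.234, 0.972, -0.0, -0.0]
contact_force: [0.7, 2.4, -1.4]
gripper_width: 0.278
```

Run:
```python
from h import *
import cv2
s=get_state();print(s["tcp_pos"],s["contact_force"],s["gripper_width"])
t=capture("top");q=capture("side")
cv2.imwrite("pics/n4.png",np.hstack([cv2.resize(i[y:y+120,x:x+100],None,fx=4,fy=4) for i,x,y in((t,140,190),(q,235,110))]))
```

```text
[0.52745898 0.30797466 0.16350165] [ 0.7181072   2.43158737 -1.38320247] 0.27841261064079886
```

View pics/n4.png

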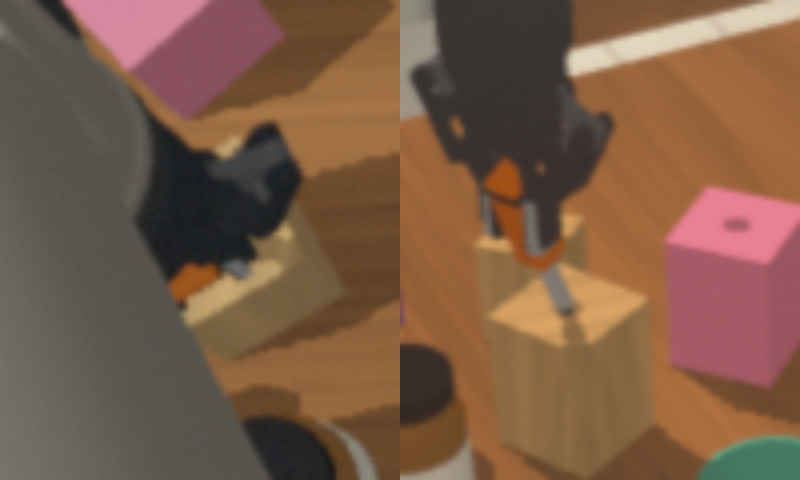

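The probe pivoted as intended: handle at side tile (510,220), stem entering the hole at (565,305), lean about 20° by geometry. I'll tighten the grip, lift clear and carry it to the spot.

Emit:
drive_tool --plan '[{"fingers":10,"offset":[0,0,0],"yaw":0},{"fingers":10,"offset":[0,0,-1],"yaw":0},{"fingers":10,"offset":[0,0,-4],"yaw":0},{"fingers":10,"offset":[0,0,-7],"yaw":0},{"fingers":10,"offset":[0,0,-10],"yaw":0}]' --newtons 45

```text
clock: 10.5
tcp_pos: [0.528, 0.3074, 0.2646]
orientation: [-0.233, 0.972, -0.001, -0.001]
contact_force: [0.2, 1.0, -0.7]
gripper_width: 0.278
```

Emit:
drive_tool --plan '[{"fingers":10,"offset":[2.8,-4.1,0],"yaw":0},{"fingers":10,"offset":[5.6,-8.2,0],"yaw":0},{"fingers":10,"offset":[8.4,-12.3,0],"yaw":0},{"fingers":10,"offset":[11.2,-16.5,0],"yaw":0},{"fingers":10,"offset":[13.9,-20.7,0],"yaw":0}]'

```text
clock: 11.0
tcp_pos: [0.4974, 0.0587, 0.2638]
orientation: [-0.233, 0.972, -0.0, -0.001]
contact_force: [0.5, 0.2, -1.3]
gripper_width: 0.275
```

Emit:
drive_tool --plan '[{"fingers":10,"offset":[2.8,-4.1,0],"yaw":5},{"fingers":10,"offset":[5.6,-8.2,0],"yaw":10},{"fingers":10,"offset":[8.4,-12.3,0],"yaw":15},{"fingers":10,"offset":[11.2,-16.5,0],"yaw":19},{"fingers":10,"offset":[13.7,-19.9,0],"yaw":21.6}]'

```text
clock: 11.5
tcp_pos: [0.4653, -0.1813, 0.2639]
orientation: [-0.045, 0.999, -0.0, -0.0]
contact_force: [-0.4, -0.3, -1.7]
gripper_width: 0.274
```

Run:
```python
from h import *
s=get_state();M=R.from_quat(s["orientation"]).as_matrix()
n=spotR(np.radians(5.3))[:,2]; sp=np.array([.508,-.2152,.108])
for d in(.025,0,-.008): print(d,(M.T@(sp+(.107+d)*n-[0,0,.0187]-s["tcp_pos"])*100).round(2))
print(s["tcp_pos"],s["gripper_width"],s["contact_force"],np.degrees(np.arctan2(M[1,1],M[0,1])))
```

```text
0.025 [ 0.57 -3.78  5.06]
0 [-0.29 -3.77  7.41]
-0.008 [-0.56 -3.77  8.16]
[ 0.46534954 -0.18125184  0.26393954] 0.273724835183232 [-0.4077308  -0.33023077 -1.71778735] 95.13646552021662
```

Emit:
drive_tool --plan '[{"fingers":10,"offset":[0.6,-2,1],"yaw":0},{"fingers":10,"offset":[0.6,-3.8,2.5],"yaw":0},{"fingers":10,"offset":[0.6,-3.8,4],"yaw":0},{"fingers":10,"offset":[0.6,-3.8,5],"yaw":0},{"fingers":10,"offset":[0.6,-3.8,5],"yaw":0}]'

```text
clock: 12.0
tcp_pos: [0.4632, -0.216, 0.2122]
orientation: [-0.047, 0.999, 0.001, -0.002]
contact_force: [-0.2, -0.1, -0.6]
gripper_width: 0.275
```

Run:
```python
from h import *
import cv2
s=get_state();M=R.from_quat(s["orientation"]).as_matrix();print(s["tcp_pos"],np.degrees(np.arctan2(M[1,1],M[0,1])))
n=spotR(np.radians(5.3))[:,2];G=s["tcp_pos"]+[0,0,.0187]
out=[]
for nm,x,y in(("top",430,190),("side",315,240)):
    i=capture(nm);o=cv2.resize(i[y:y+120,x:x+100],None,fx=4,fy=4,interpolation=cv2.INTER_CUBIC)
    for L in(.107,.082,.037): 
        p=proj(nm,G-L*n)[0]; print(nm,L,p.round(1)); q=((p-[x,y])*4).astype(int); cv2.circle(o,tuple(map(int,q)),3,(255,255,0),1)
    out.append(o)
cv2.imwrite("pics/n5.png",np.hstack(out))
```

```text
[ 0.46321197 -0.21600067  0.212189  ] 95.412830609445
top 0.107 [486.8 261.6]
top 0.082 [493.  264.1]
top 0.037 [505.2 269.1]
side 0.107 [365.8 333.3]
side 0.082 [362.1 326. ]
side 0.037 [355.2 312.3]
```

View pics/n5.png

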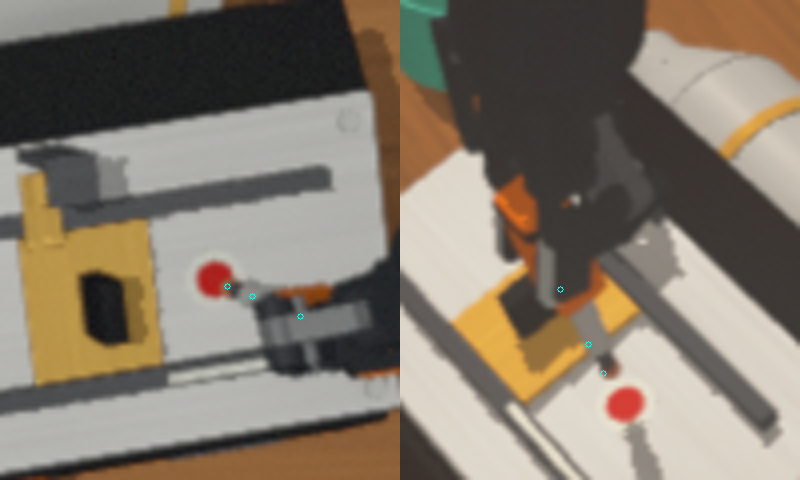

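The tip is at about (225,290) in the top tile and (612,375) in the side tile, close to the overlay. One larger crop will measure the axis and tip.

Run:
```python
from h import *
import cv2
out=[]
for nm,x,y in(("top",470,240),("side",345,305)):
    i=np.mean([capture(nm).astype(float) for _ in range(3)],0).astype(np.uint8);w,h=(40,50);k=10
    o=cv2.resize(i[y:y+h,x:x+w],None,fx=k,fy=k,interpolation=cv2.INTER_CUBIC)
    for a in range(0,w,5): cv2.putText(o,str(x+a),(a*k,10),0,.35,(0,0,255),1); o[::8,a*k+5]=(255,0,255)
    for b in range(0,h,5): cv2.putText(o,str(y+b),(0,b*k+9),0,.35,(255,0,0),1); o[b*k+5,::8]=(255,0,255)
    out.append(o)
cv2.imwrite("pics/n6.png",np.hstack(out))
```

```text
(no output)
```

View pics/n6.png

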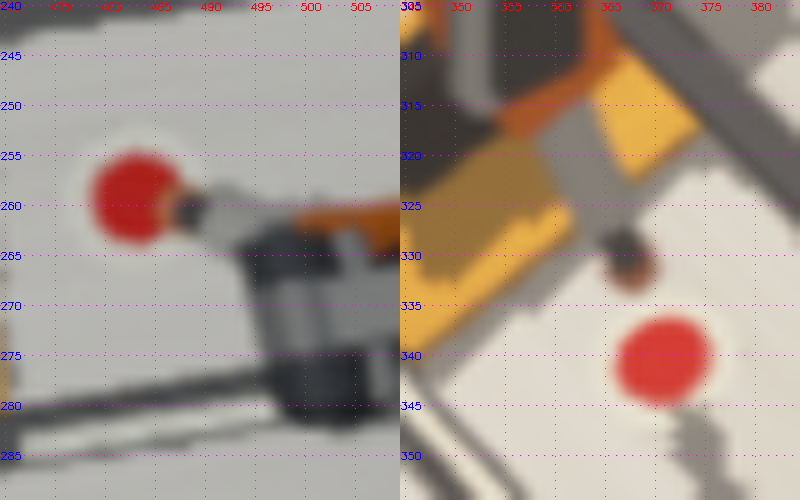

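Run:
```python
from h import *
s=get_state();G=s["tcp_pos"]+[0,0,.0187]
S=np.array([[367.7,332.5],[365,327.7],[360.7,316.3]]);T=np.array([[486.5,260.6],[489.9,261.3]])
ax=lambda th,az:np.array([-np.sin(th)*np.cos(az),-np.sin(th)*np.sin(az),np.cos(th)])
def f(p,free=True):
    a=ax(p[3],p[4]);X=p[:3]+np.outer([0,.025,.07],a)
    return np.r_[(proj("side",X)-S).ravel(),(proj("top",X[:2])-T).ravel(),(p[4]-np.radians(5.4))/.02]
r=least_squares(f,[.5,-.21,.13,.35,.09]);p=r.x;print(p[:3],np.degrees(p[3:]),r.fun.round(1))
a=ax(p[3],p[4]); d=G-p[:3]; print("L along",d@a,"perp",d-(d@a)*a)
# consistent relation: tip constrained to grasp axis passing through G
g=lambda q:f(np.r_[G+q[2:5]-q[1]*ax(q[0],.0942),q[0],.0942])
r2=least_squares(lambda q:np.r_[g(q),q[2:5]/.001],[.35,.107,0,0,0]);print(np.degrees(r2.x[0]),r2.x[1:],r2.fun.round(1))
tip=G+r2.x[2:5]-r2.x[1]*ax(r2.x[0],.0942)
print("tip",tip,tri(S[0],T[0])[0]); sp=tri([370.76,340.53],[483.3,259.47])[0]; print("spot",sp)
```

```text
[ 0.50488105 -0.21309967  0.1230493 ] [18.44494453  5.9823766 ] [ 0.7  2.7  0.1  0.2 -1.7 -2.4 -1.3 -1.2  1.4  0.1  0.5]
L along 0.11653707105831852 perp [-0.00346869  0.0004533  -0.00113485]
20.32577597796227 [ 0.11658287  0.00037578 -0.00025506  0.00012969] [ 0.9  2.5 -0.   0.2 -2.6 -1.9 -1.4 -1.5  1.3  0.3 -0.   0.4 -0.3  0.1]
tip [ 0.5054338  -0.2129352   0.12327091] [ 0.50241692 -0.21260332  0.13044567]
spot [ 0.50797719 -0.21531377  0.10937593]
```

Tip to spot from matching pixels: a gap of about 22 mm along the normal, with about 3 mm of sideways correction needed towards -y. The tilt reads 20–21°. I'll correct and approach.

Emit:
drive_tool --plan '[{"fingers":10,"offset":[0.1,-0.3,0],"yaw":0},{"fingers":10,"offset":[0.0,-0.3,0.4],"yaw":0},{"fingers":10,"offset":[-0.1,-0.3,0.8],"yaw":0},{"fingers":10,"offset":[-0.4,-0.3,1.5],"yaw":0},{"fingers":10,"offset":[-0.4,-0.3,1.5],"yaw":0}]'

```text
clock: 12.9
tcp_pos: [0.4685, -0.2187, 0.197]
orientation: [-0.047, 0.999, 0.0, -0.001]
contact_force: [-0.5, 0.1, -1.1]
gripper_width: 0.275
```

Run:
```python
from h import *
import cv2
s=get_state();print(s["tcp_pos"],s["contact_force"])
out=[]
for nm,x,y in(("top",465,240),("side",350,310)):
    i=np.mean([capture(nm).astype(float) for _ in range(3)],0).astype(np.uint8);w,h=(40,50);k=10
    o=cv2.resize(i[y:y+h,x:x+w],None,fx=k,fy=k,interpolation=cv2.INTER_CUBIC)
    sp=((proj(nm,[.50798,-.21531,.10938])[0]-[x,y])*10+5).astype(int);cv2.circle(o,tuple(map(int,sp)),3,(255,255,0),1);out.append(o)
cv2.imwrite("pics/n7.png",np.hstack(out))
```

```text
[ 0.46853765 -0.21870217  0.19704332] [-0.51776176  0.05320563 -1.10931668]
```

View pics/n7.png

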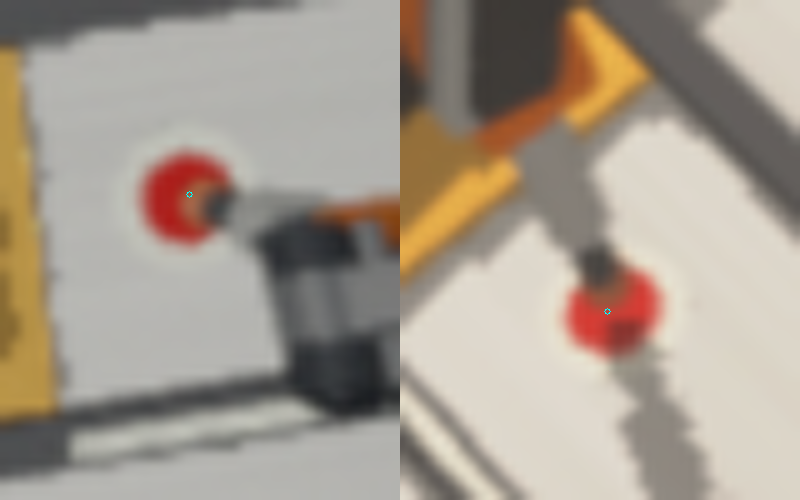

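The tip is nearly over the spot centre (top tile (192,197), side tile (610,300)), with about 6 mm to go. I'll press in along the normal, watching the force.

Emit:
drive_tool --plan '[{"fingers":10,"offset":[0.05,-0.1,0],"yaw":0},{"fingers":10,"offset":[-0.05,-0.1,0.2],"yaw":0},{"fingers":10,"offset":[-0.1,-0.1,0.4],"yaw":0},{"fingers":10,"offset":[-0.15,-0.1,0.56],"yaw":0},{"fingers":10,"offset":[-0.15,-0.1,0.56],"yaw":0}]'

```text
clock: 13.7
tcp_pos: [0.4702, -0.2199, 0.1923]
orientation: [-0.047, 0.999, 0.0, -0.0]
contact_force: [-0.8, 0.3, -1.5]
gripper_width: 0.273
```

Emit:
drive_tool --plan '[{"fingers":10,"offset":[-0.03,0,0.1],"yaw":0},{"fingers":10,"offset":[-0.07,0,0.2],"yaw":0},{"fingers":10,"offset":[-0.1,0,0.3],"yaw":0},{"fingers":10,"offset":[-0.14,0,0.38],"yaw":0},{"fingers":10,"offset":[-0.14,0,0.38],"yaw":0}]'

```text
clock: 14.2
tcp_pos: [0.4717, -0.2199, 0.1889]
orientation: [-0.047, 0.999, -0.0, -0.0]
contact_force: [-1.2, 1.1, 1.2]
gripper_width: 0.277
```

Run:
```python
from h import *
n=spotR(np.radians(5.3))[:,2]
F=[]
for _ in range(8):
    capture("top");s=get_state();F.append(s["contact_force"])
F=np.array(F);print(F.mean(0),F.std(0),(F@n).round(1),s["tcp_pos"],s["gripper_width"])
G=s["tcp_pos"]+[0,0,.0187];print("G above face along n",(G-[.508,-.2152,.108])@n)
```

```text
[-1.39581917  0.01564192  0.70805086] [0.45013704 0.48393071 0.50923931] [0.5 1.  1.1 2.  0.4 1.2 1.6 1.3] [ 0.4716811  -0.21993528  0.1889048 ] 0.27242823260654936
G above face along n 0.1061161869663426
```

Contact is made, about 2.2 N above the carrying baseline, so about 3 mm in. Another 5 mm should bring it half-way.

Emit:
drive_tool --plan '[{"fingers":10,"offset":[-0.04,0,0.1],"yaw":0},{"fingers":10,"offset":[-0.08,0,0.2],"yaw":0},{"fingers":10,"offset":[-0.12,0,0.3],"yaw":0},{"fingers":10,"offset":[-0.17,0,0.47],"yaw":0},{"fingers":10,"offset":[-0.17,0,0.47],"yaw":0}]'

```text
clock: 15.1
tcp_pos: [0.4734, -0.2198, 0.1841]
orientation: [-0.047, 0.999, -0.0, -0.0]
contact_force: [-1.1, 0.1, 2.3]
gripper_width: 0.277
```

Run:
```python
from h import *
import cv2
n=spotR(np.radians(5.3))[:,2]
F=[];I={"top":[],"side":[]}
for k in range(10):
    nm=("top","side")[k%2];I[nm].append(capture(nm).astype(float));s=get_state();F.append(s["contact_force"])
F=np.array(F);print(F.mean(0),(F@n).mean().round(2),s["tcp_pos"],s["gripper_width"],s["clock"])
out=[]
for nm,x,y in(("top",465,240),("side",350,310)):
    i=np.mean(I[nm],0).astype(np.uint8)
    o=cv2.resize(i[y:y+50,x:x+40],None,fx=10,fy=10,interpolation=cv2.INTER_CUBIC)
    sp=((proj(nm,[.50798,-.21531,.10938])[0]-[x,y])*10+5).astype(int);cv2.circle(o,tuple(map(int,sp)),3,(255,255,0),1);out.append(o)
cv2.imwrite("pics/n8.png",np.hstack(out))
```

```text
[-2.27894415 -0.08635089  2.20910093] 2.85 [ 0.47339117 -0.21975665  0.18420924] 0.27252848149256403 15.6
```

View pics/n8.png

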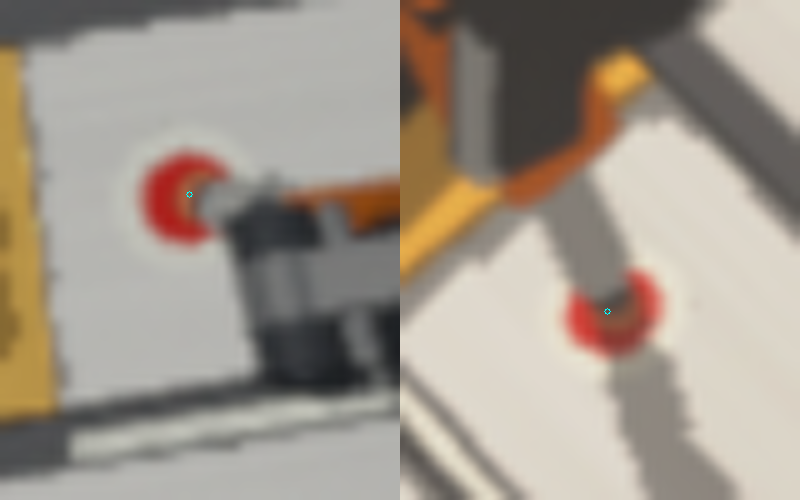

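The tip sits on the red spot within about 1–2 mm. The grasp-to-spot line leans 20.2°, and the net push is about 3.9 N, or roughly 7–8 mm in. I'll hand it in.

```bash
python3 -c "
from plant import *
print(sign_off())"
```

```text
the job is handed in; nothing more can be done
None
```

The job is handed in, with the arm still pressing the orange probe's tip on the red spot.

**Shutter:** I gripped the tab and slid it to its stop. The push peaked at about 29 N there, and the spot is fully bared. After release the fitted travel was 59 mm, with the plate's finger under the detent bracket. The shutter appears to have started about 8 mm open rather than at 0.

**Probe:** I took it from the larger wooden stand. The tool cannot tilt, so I used the mouth of the stand's hole to lean the probe about 20° in a light grip. I then tightened to 45 N and carried it to the spot.

**Last checks at 15.6 s:**

| Check | Reading |
|---|---|
| Tip position | within about 1–2 mm of the spot's centre in both views |
| Tilt (grasp point to spot) | 20.2° from vertical |
| Net push along the normal | about 3.9 N, so 7–8 mm of the 16 mm stroke |

**Uncertain:**
- The tilt readings on the way ranged from 18.4° to 21.3°. The 18.4° fit used a handle edge that was partly hidden from the camera.
- The force signal is noisy by about 0.5 N.
- The roaster's heading is known only to about 1°.
- The mug, cup and jar were never approached closely, but I took no final picture of them.

I viewed 11 pictures, one over the budget.

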